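Load a hub-bearing press

ROBOT

A 6-joint arm with a two-finger parallel gripper is mounted at the origin on a cart in front of the work surface, level with it; the furniture and walls round the work are solid. World frame = base frame: x ahead of the robot, y to its left, z up, the work surface at z = 0. Lengths are in m, angles in rad, forces in N, time in s.
With the tool pointing down it reaches from about 0.3 to 0.875 m from the base axis. Payload 6.4 kg.
Tool frame: the origin (TCP) lies at the very end of the fingers, on their centre line; the grasp point (between the pads) lies 19 mm behind it; z points along the fingers, y is the line along which they close (so a half turn about z gives the same grasp; the last joint's range is limited). The gripper opens to 85 mm and grips with 20 to 120 N. Pads are 22 mm wide; open, the fingers measure 114 mm over their backs; the gripper's body (76 mm by 85 mm) begins 54 mm behind the grasp point. The pads swing forward as they close: fully open they stand 13 mm farther back than shut.
Start: joints at [-1.49, 0.181, 1.607, -0, 1.354, -0.206], TCP at [0.163, -0.552, 0.208] pointing down, gripper open.
Joint ranges: [-2.99, 2.99], [-0.89, 2.07], [0.3, 2.58], [-1.14, 4.28], [0, 2.63], [-3.12, 3.12]. Speed limits (rad/s): [2.57, 2.57, 3.01, 3.14, 3.14, 3.14].

INTERFACE

Orientations are given as a unit quaternion [w, x, y, z].
In Python, from bench import ctrl gives the robot as it stands.
- The arm moves only by the tool jog_arm, never from a script. Its argument "series" is a list that holds one entry, the list of rows, each a list of 7 numbers: the shift along the tool's x, y, z in mm, then the turn, a rotation vector about the tool's x, y, z in rad, then the finger opening in mm, from 0 to 85.4. In form: [[[tx, ty, tz, rx, ry, rz, gripper], ...]]. A call has exactly 10 rows; each row shifts and turns the commanded pose from where the row before left it, along the tool's axes as they then stand; what a row does not reach is not made up. A row lasts 1/10 s, in which the tool goes at most 50 mm and 8.59 degrees, less where a joint would pass 70% of its speed; a pose out of reach is approached as far as the arm can. A call with a gripper value outside its range is refused whole. The fingers move at their own pace and stop on an object; the grip force is fixed at half the most. Time passes only in rows, so rows that do not move let the fingers close, or fill a call up. It gives the time, the measured TCP pose, the force, the opening and the grip force at its end, in the units of the state.
- ctrl.get_obs(): the state, without advancing time (a new reading comes with each control period).
- ctrl.camera(name): name is "side" or "top"; returns a dict with "frame" (420x560x3 uint8, blue, green, red), "z_map" (420x560 float32, m along the optical axis (not along the pixel's ray), 0 where there is no reading), "fx", "fy", "cx", "cy" (pixels), "xyz" and "rotation" of the camera in the world. Camera axes: x right, y down, z forward; pixel columns grow to the right and rows downward; lengths in m; the calibration is good to about 2 mm. A picture is of the moment at which its call begins.
- ctrl.hand_in(): hands the job in; it is judged then, once.
The state is a dict: "time_s": time; "q": joint angles; "dq": joint speeds; "joint_efforts": joint torques, N m; "eef_pos": TCP position; "eef_rot": TCP orientation; "wrist_force": force on the tool from outside, world axes, zero at the start; "torque": the same for the moment, N m; "opening": opening from 0.0 (shut) to 1.0 (fully open); "grasp_force": force on a finger pad.
Only numpy, scipy, OpenCV 4.12 (cv2) and the standard library are available. Lean on these libraries where they do the work, as an engineer would, in place of code of your own. Each camera call takes 0.05 s, during which the arm holds its last target. There are 200 camera calls.

TASK

Get the front hub ready for pressing in its second bearing: build the stack on the post of the press base, from the bottom up and one part at a time in this order - blue backing ring, silver hub shell (empty bearing seat upwards), gold spacer tube down inside the hub, orange-sealed bearing flat in the seat at the hub's upper mouth, and last the red drift, nose down into the bearing. Every part must sit fully home, upright and in line, with all five released.

Things in the scene. Friction and masses are not known exactly. Their poses are not given: they have to be found in the camera images.
- press_base: Press base, fixed to the table: grey square plate 120 x 120 mm with an upright bright steel pilot post at its centre. Origin at the centre of the plate's underside, on the table; z up along the post. Plate's top face 16 mm above the origin; post 17 mm in diameter up to 52 mm above the origin, then tapered to 9 mm in diameter at its tip, 62 mm above the origin.
- backing_ring: Blue anodised backing ring lying flat, outer diameter 52 mm, through bore 21 mm, 18 mm high, 0.16 kg. Origin at the centre of its underside, z up. Goes over the post flat onto the plate.
- hub_shell: Silver front hub shell on end, 70 mm tall, 0.26 kg; origin at the centre of its lower end, z up. From below: boss 48 mm in diameter, flange 68 mm at 12-16 mm, waist 42 mm, flange 68 mm at 50-54 mm, boss 48 mm at 54-70 mm (grip here). Bottom bearing already in: bore 23 mm, top at 8 mm. Above it a 32 mm bore up to the seat floor at 67 mm. Starts with the empty seat up.
- hub_seat (a point): Centre of the empty bearing seat at the hub shell's upper end: a flat ring-shaped floor 3 mm below the hub's top face, in a mouth 39 mm in diameter at the floor that widens to 43 mm at the top. Axes as the hub's. The bearing's underside comes to this height.
- spacer_tube: Gold axle spacer tube standing on end, outer diameter 28 mm, bore 23 mm, 58 mm tall, 0.06 kg, lower outer edge chamfered 2 mm. Origin at the centre of its lower end, z up. Home, it stands on the hub's lower bearing round the post, its upper end 1 mm below the hub's seat floor; let go at the hub's mouth with its lower part in the bore, it slides down home by itself.
- bearing: Cartridge bearing lying flat: bright steel ring with orange seals, outer diameter 37 mm, bore 24 mm, 10 mm thick, 0.05 kg. Origin at the centre of its underside, z up. Home, it lies on the hub's seat floor and stands 7 mm out of the hub.
- drift: Red press drift standing on its nose, 45 mm tall, 0.12 kg: nose 18 mm in diameter and 10 mm long, chamfered to 15 mm at its end, then a shoulder body 36 mm in diameter from 10 to 26 mm, then a knurled grip 28 mm in diameter from 26 to 45 mm. Origin at the centre of the nose's lower end, z up. Home, its shoulder rests on the bearing's upper face, nose in the bearing's bore.

How it is judged:
On the way, in this order (a step that is already met when the one before it is completed fails the run):
1. the blue backing ring lies flat on the press base, round its post (z of backing_ring in the frame of press_base between 0.013 and 0.019 m and horizontal distance between backing_ring and press_base below 0.005 m and angle between backing_ring's own z axis and vertical below 0.05 rad and contact force between the fingers and backing_ring below 0.1 N), for 0.2 s.
2. the hub shell stands upright on the backing ring, round the post (z of hub_shell in the frame of backing_ring between 0.015 and 0.021 m and horizontal distance between hub_shell and backing_ring below 0.008 m and angle between hub_shell's own z axis and vertical below 0.05 rad and horizontal distance between hub_shell and press_base below 0.006 m and contact force between the fingers and hub_shell below 0.1 N), for 0.2 s.
3. the gold spacer tube stands fully down inside the hub (z of spacer_tube in the frame of hub_shell between 0.005 and 0.011 m and horizontal distance between spacer_tube and hub_shell below 0.005 m and angle between spacer_tube's own z axis and vertical below 0.09 rad and contact force between the fingers and spacer_tube below 0.1 N), for 0.2 s.
4. the bearing lies flat in the seat in the hub's upper mouth (z of bearing in the frame of hub_shell between 0.065 and 0.0688 m and horizontal distance between bearing and hub_shell below 0.004 m and angle between bearing's own z axis and vertical below 0.05 rad and contact force between the fingers and bearing below 0.1 N), for 0.2 s.
5. the red drift stands on the bearing with its nose in the bearing's bore (z of drift in the frame of hub_shell between 0.064 and 0.069 m and horizontal distance between drift and hub_shell below 0.006 m and angle between drift's own z axis and vertical below 0.05 rad and contact force between the fingers and drift below 0.1 N), for 0.2 s.
At the end, for the whole second after the job is handed in: All five stacked in order on the press base, released and at rest, each within 3 mm of its home height (bearing 2 mm), upright (0.05 rad, tube 0.09) and centred: ring 5 mm and hub 6 mm from the post, hub 8 mm from the ring; tube 5 mm, bearing 4 mm and drift 6 mm from the hub's axis (z of backing_ring in the frame of press_base between 0.013 and 0.019 m and horizontal distance between backing_ring and press_base below 0.005 m and angle between each of backing_ring, hub_shell, bearing, drift's own z axis and vertical below 0.05 rad and linear speed of each of backing_ring, hub_shell, spacer_tube, bearing, drift below 0.02 m/s and z of hub_shell in the frame of backing_ring between 0.015 and 0.021 m and horizontal distance between hub_shell and backing_ring below 0.008 m and horizontal distance between hub_shell and press_base below 0.006 m and z of spacer_tube in the frame of hub_shell between 0.005 and 0.011 m and horizontal distance between spacer_tube and hub_shell below 0.005 m and angle between spacer_tube's own z axis and vertical below 0.09 rad and z of bearing in the frame of hub_shell between 0.065 and 0.0688 m and horizontal distance between bearing and hub_shell below 0.004 m and z of drift in the frame of hub_shell between 0.064 and 0.069 m and horizontal distance between drift and hub_shell below 0.006 m); the robot touches nothing.
It also fails if it takes over 109 s, if anything falls off the work surface, if the arm or the gripper's body presses on something with over 40 N, if the wrist force passes 120 N, or if a joint passes its speed limit or range.

## Working session

There is one attempt and no reset: what is moved stays moved. The work goes in short steps, Python scripts to look and compute and a tool call to move; the robot and the scene stay as the last step left them, time stands still between calls to the robot, and variables do not carry over. Pictures are saved under pics/ and viewed, at most 14 in all, crops included, and the job is handed in when it is done.

Besides the shell and the picture viewer there is one more tool, called after "Call:" as name([rows], argument=value, ...), one row to a line, values as JSON. jog_arm: Moves the arm, as the interface text tells. Its arguments: {"type":"object","properties":{"series":{"type":"array"}},"required":["series"]}

```bash
mkdir -p pics; python3 - <<'E'
from bench import ctrl
import cv2,numpy as np
o=ctrl.get_obs(); print({k:np.round(v,3) for k,v in o.items()})
for n in("top","side"):
    c=ctrl.camera(n); cv2.imwrite(f"pics/{n}0.png",c["frame"]); np.savez(f"{n}0.npz",**c)
    print(n,c["fx"],c["cx"],c["cy"],c["xyz"],c["rotation"])
E
```

```text
{'time_s': np.float64(0.0), 'q': array([-1.49 ,  0.182,  1.608,  0.   ,  1.354, -0.206]), 'dq': array([ 0.001,  0.001, -0.001, -0.   , -0.001, -0.001]), 'joint_efforts': array([-1.0000e-03, -4.4487e+01, -3.5134e+01, -0.0000e+00,  9.0000e-03,
        0.0000e+00]), 'eef_pos': array([ 0.163, -0.551,  0.207]), 'eef_rot': array([-0.001,  0.99 ,  0.143,  0.   ]), 'wrist_force': array([ 0.135,  0.473, -0.302]), 'torque': array([-0.042,  0.025, -0.047]), 'grasp_force': np.float64(0.0), 'opening': np.float64(0.996)}
top 506.30279380273583 278.51546607193944 218.67867195465968 [ 0.33931865 -0.00663085  1.28285735] [-0.06801226  0.70988375 -0.69808608  0.06415002]
side 379.15495781842515 282.5606678628895 212.46633522627067 [0.25854321 0.69575254 0.51542429] [ 0.11236353 -0.1713261   0.84857538 -0.48779261]
```

View pics/top0.png

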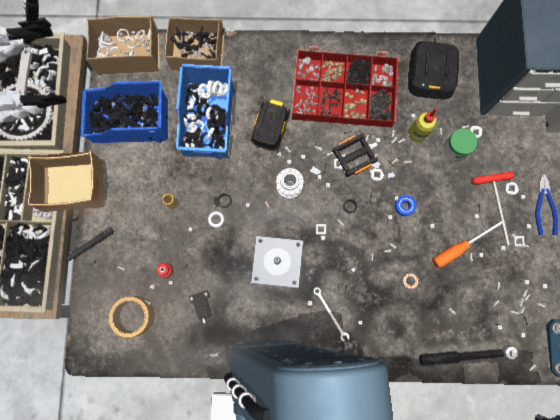

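View pics/side0.png

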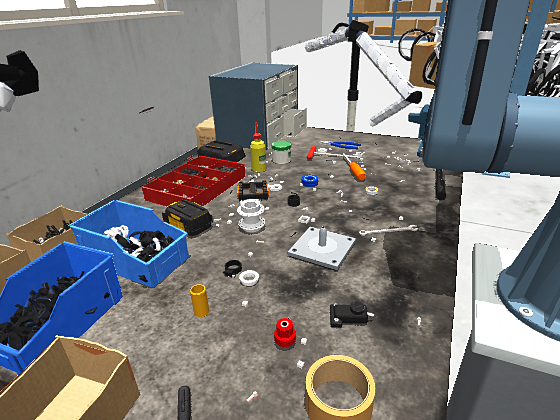

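```bash
cat > h.py <<'E'
import numpy as np,cv2
from scipy.spatial.transform import Rotation as R
from bench import ctrl
def rot(q): return R.from_quat(np.roll(q,-1)) if np.ndim(q)==1 else R.from_matrix(q)
def cloud(c):
    z=c["z_map"].astype(float); v,u=np.mgrid[:420,:560]
    p=np.stack([(u-c["cx"])/c["fx"]*z,(v-c["cy"])/c["fy"]*z,z],-1)
    return (rot(c["rotation"]).apply(p.reshape(-1,3))+c["xyz"]).reshape(420,560,3)
def pix(c,u,v,h):
    "world point on plane z=h through pixel"
    d=rot(c["rotation"]).apply([(u-c["cx"])/c["fx"],(v-c["cy"])/c["fy"],1.])
    return c["xyz"]+d*(h-c["xyz"][2])/d[2]
E
python3 - <<'E'
from h import *
c=dict(np.load("top0.npz")); P=cloud(c); f=c["frame"]
np.set_printoptions(precision=4,suppress=True)
N=dict(ring=(405,205),hub=(290,182),tube=(168,200),drift=(164,270),base=(277,261),brg=(411,281))
T=[]
for n,(u,v) in N.items():
    r=32 if n=="base" else 20
    q=P[v-r:v+r+1,u-r:u+r+1].reshape(-1,3); h=q[:,2]
    k=h>(.01 if n!="brg" else .005); 
    print(n,k.sum(),"floor",np.median(h[~k]),"ztop",np.percentile(h[k],[50,90,99]))
    t=np.percentile(h[k],95); s=q[k&(h>t-.006)]
    (x,y),rad=cv2.minEnclosingCircle((s[:,:2]*1000).astype(np.float32))
    print("   mean",s[:,:2].mean(0),"circ",x,y,rad)
    im=cv2.resize(f[v-20:v+21,u-20:u+21],(246,246),interpolation=cv2.INTER_CUBIC); T.append(im)
cv2.imwrite("pics/m.png",np.vstack([np.hstack(T[:3]),np.hstack(T[3:])]))
E
```

```text
ring 288 floor -2.7493893821395332e-05 ztop [0.0175 0.0211 1.2829]
   mean [ 0.6138 -0.3141] circ 488.6265869140625 -173.55433654785156 223.95614624023438
hub 607 floor -0.0005525477539867207 ztop [0.0539 0.0691 1.2829]
   mean [ 0.6376 -0.0228] circ 516.406005859375 -13.053829193115234 177.2039337158203
tube 146 floor -0.00125364388711513 ztop [0.0415 0.0581 1.2829]
   mean [0.5852 0.2469] circ 483.15814208984375 140.8585205078125 206.0168914794922
drift 184 floor -0.001129912254099974 ztop [0.041  0.0468 1.2829]
   mean [0.4353 0.2598] circ 395.1942443847656 144.29920959472656 160.9409942626953
base 2249 floor -0.0005763517499062232 ztop [0.0155 0.019  0.0641]
   mean [0.4684 0.0049] circ 442.6520080566406 5.553456783294678 104.0494155883789
brg 141 floor -0.0002975851966230403 ztop [0.0086 0.0134 1.2829]
   mean [ 0.4201 -0.2967] circ 387.1219787597656 -176.29150390625 176.2666473388672
```

View pics/m.png

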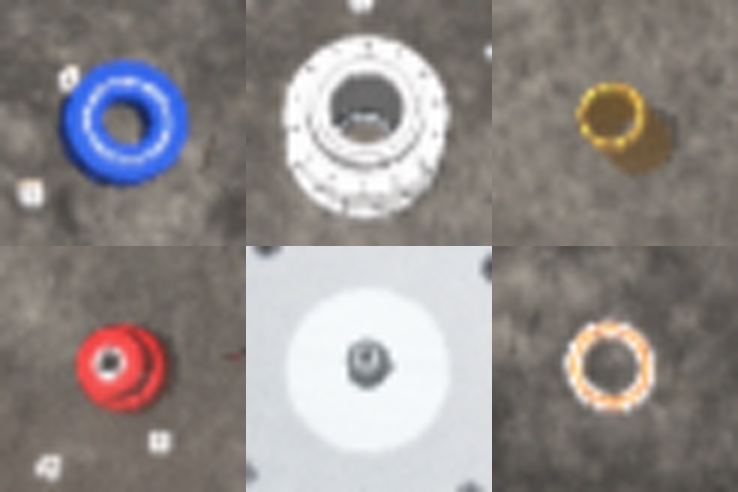

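```bash
python3 - <<'E'
from h import *
c=dict(np.load("top0.npz")); P=cloud(c); s=dict(np.load("side0.npz"))
np.set_printoptions(precision=4,suppress=True)
N=dict(ring=(405.3,204.7,.018,.026,.03),hub=(289.5,179.5,.07,.024,.03),tube=(167.3,198.7,.058,.014,.02),drift=(161.7,268.8,.045,.014,.02),base=(276.8,261.2,.016,.06,.09),brg=(410.3,280.5,.01,.0185,.025))
S=cloud(s)
for n,(u,v,h,r,m) in N.items():
    w=pix(c,u,v,h); out=[]
    for Q,cc in((P,c),(S,s)):
        k=(cc["z_map"]>0)&(np.hypot(Q[...,0]-w[0],Q[...,1]-w[1])<m)&(abs(Q[...,2]-h)<.004)
        q=Q[k][:,:2]
        out+= [k.sum(), (q.max(0)+q.min(0))/2 if k.any() else 0]
    print(n,w,*out)
E
```

```text
ring [ 0.6204 -0.3207  0.018 ] 243 [ 0.621  -0.3213] 96 [ 0.6228 -0.3197]
hub [ 0.6681 -0.0235  0.07  ] 114 [ 0.6696 -0.0235] 96 [ 0.6722 -0.0207]
tube [0.6172 0.2791 0.058 ] 30 [0.6168 0.2789] 79 [0.6195 0.2803]
drift [0.4443 0.2856 0.045 ] 82 [0.4439 0.2847] 186 [0.4463 0.2869]
base [0.4706 0.0048 0.016 ] 1935 [0.4706 0.0051] 1511 [0.4741 0.0074]
brg [ 0.4285 -0.3295  0.01  ] 97 [ 0.4322 -0.3288] 50 [ 0.432  -0.3251]
```

Call:
jog_arm([
  [[0, 0, 0, 0, 0, 0.1435, 85], [0, 0, 0, 0, 0, 0.1435, 85], [42, -21, 0, 0, 0, 0, 85], [42, -21, 0, 0, 0, 0, 85], [42, -21, 0, 0, 0, 0, 85], [42, -21, 0, 0, 0, 0, 85], [42, -21, 0, 0, 0, 0, 85], [42, -21, 0, 0, 0, 0, 85], [42, -21, 0, 0, 0, 0, 85], [42, -21, 0, 0, 0, 0, 85]],
])

```text
time_s: 1.1
eef_pos: [0.5001, -0.3822, 0.2079]
eef_rot: [-0.0, 1.0, -0.0, -0.0]
wrist_force: [1.2, -0.9, 0.5]
opening: 0.994
grasp_force: 0.0
```

Call:
jog_arm([
  [[41, -20.8, 0, 0, 0, 0, 85], [41, -20.8, 0, 0, 0, 0, 85], [40, -20.8, 20, 0, 0, 0, 85], [0, 0, 45, 0, 0, 0, 85], [0, 0, 45, 0, 0, 0, 85], [0, 0, 45, 0, 0, 0, 85], [0, 0, 35, 0, 0, 0, 85], [0, 0, 14, 0, 0, 0, 85], [0, 0, 0, 0, 0, 0, 45], [0, 0, 0, 0, 0, 0, 45]],
])

```text
time_s: 2.1
eef_pos: [0.6217, -0.322, 0.0059]
eef_rot: [0.001, 1.0, -0.0, 0.001]
wrist_force: [0.1, 0.5, 0.6]
opening: 0.686
grasp_force: 0.0
```

Call:
jog_arm([
  [[0, 0, 0, 0, 0, 0, 40], [0, 0, 0, 0, 0, 0, 40], [0, 0, 0, 0, 0, 0, 40], [0, 0, 0, 0, 0, 0, 40], [0, 0, 0, 0, 0, 0, 40], [0, 0, 0, 0, 0, 0, 40], [0, 0, 0, 0, 0, 0, 40], [0, 0, 0, 0, 0, 0, 40], [0, 0, 0, 0, 0, 0, 40], [0, 0, 0, 0, 0, 0, 40]],
])

```text
time_s: 3.1
eef_pos: [0.6207, -0.3212, 0.0042]
eef_rot: [-0.0, 1.0, -0.0, -0.0]
wrist_force: [-0.5, 0.2, -0.2]
opening: 0.47
grasp_force: 0.0
```

```bash
python3 - <<'E'
from h import *
c=ctrl.camera("side"); t=ctrl.camera("top")
a=cv2.resize(c["frame"][140:240,260:390],(520,400),interpolation=2)
cv2.imwrite("pics/a.png",a); np.savez("s1.npz",**c)
P=cloud(c);k=(c["z_map"]>0)&(np.hypot(P[...,0]-.6207,P[...,1]+.3212)<.06)&(P[...,2]>.005)
print(np.histogram(P[k][:,2],np.arange(0,.1,.005)))
E
```

```text
(array([ 0, 31, 24, 73,  0,  4, 15, 18, 19, 19, 21, 19, 17, 16,  9, 22, 37,
       18, 22]), array([0.   , 0.005, 0.01 , 0.015, 0.02 , 0.025, 0.03 , 0.035, 0.04 ,
       0.045, 0.05 , 0.055, 0.06 , 0.065, 0.07 , 0.075, 0.08 , 0.085,
       0.09 , 0.095]))
```

View pics/a.png

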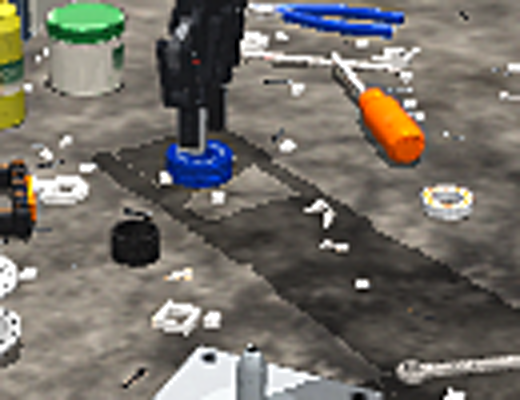

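```bash
python3 - <<'E'
from h import *
np.set_printoptions(precision=4,suppress=True)
c=dict(np.load("s1.npz"));t=ctrl.camera("top")
for d in (c,t):
    P=cloud(d);k=(d["z_map"]>0)&(np.hypot(P[...,0]-.6207,P[...,1]+.3212)<.06)
    for lo,hi in((.003,.012),(.012,.021),(.021,.032),(.032,.045),(.045,.06),(.06,.08)):
        m=k&(P[...,2]>lo)&(P[...,2]<hi); q=P[m]
        if len(q): print(lo,len(q),q.min(0),q.max(0),q.mean(0))
print(ctrl.get_obs()["opening"])
E
```

```text
0.003 50 [ 0.5898 -0.3331  0.0033] [ 0.6481 -0.2757  0.012 ] [ 0.6182 -0.3029  0.0073]
0.012 89 [ 0.5984 -0.3479  0.0125] [ 0.6476 -0.2915  0.0194] [ 0.6196 -0.3121  0.0168]
0.021 13 [ 0.6123 -0.3475  0.0273] [ 0.6305 -0.2921  0.0319] [ 0.6202 -0.3212  0.0303]
0.032 43 [ 0.6113 -0.3466  0.0322] [ 0.6338 -0.2853  0.0446] [ 0.6193 -0.3127  0.0391]
0.045 59 [ 0.6105 -0.3465  0.0453] [ 0.6338 -0.2836  0.06  ] [ 0.6191 -0.311   0.0527]
0.06 64 [ 0.6089 -0.3719  0.06  ] [ 0.6336 -0.2687  0.0797] [ 0.6175 -0.3141  0.0701]
0.003 4 [ 0.6246 -0.2779  0.0031] [ 0.6567 -0.2617  0.0041] [ 0.6379 -0.2677  0.0035]
0.47094570894279014
```

Call:
jog_arm([
  [[0, 0, -40, 0, 0, 0, 52], [0, 0, -40, 0, 0, 0, 52], [0, 0, -20, 0, 0, 0, 52], [0, 0, 0, 0, 0, 0, 52], [0, 0, 0, 0, 0, 0, 52], [0, 0, 0, 0, 0, 0, 52], [0, 0, 0, 0, 0, 0, 52], [0, 0, 0, 0, 0, 0, 52], [0, 0, 0, 0, 0, 0, 52], [0, 0, 0, 0, 0, 0, 52]],
])

```text
time_s: 4.25
eef_pos: [0.6206, -0.3211, 0.1039]
eef_rot: [-0.0, 1.0, -0.0, -0.0]
wrist_force: [-0.6, -0.4, 0.9]
opening: 0.612
grasp_force: 0.0
```

```bash
python3 - <<'E'
from h import *
np.set_printoptions(precision=4,suppress=True)
o=ctrl.get_obs(); e=o["eef_pos"]; print(e,o["opening"]*85.4)
c=ctrl.camera("side"); P=cloud(c)
k=(c["z_map"]>0)&(np.hypot(P[...,0]-e[0],P[...,1]-e[1])<.06)&(P[...,2]>.04)
for lo in np.arange(.09,.15,.005):
    m=k&(P[...,2]>lo)&(P[...,2]<=lo+.005); q=P[m]
    if len(q): print(round(lo,3),len(q),q.min(0),q.max(0))
v,u=np.where(k); print(u.min(),u.max(),v.max())
a=cv2.resize(c["frame"][v.max()-55:v.max()+35,u.min()-40:u.max()+40],None,fx=6,fy=6,interpolation=2)[:600,:800]
cv2.imwrite("pics/b.png",a); print(u.min()-40,v.max()-55)
E
```

```text
[ 0.6206 -0.3211  0.1039] 52.29935314292358
0.13 19 [ 0.6122 -0.35    0.13  ] [ 0.6319 -0.2881  0.1347]
0.135 20 [ 0.6105 -0.3519  0.1354] [ 0.6295 -0.2815  0.1399]
0.14 24 [ 0.6103 -0.3492  0.1402] [ 0.627  -0.2769  0.1449]
0.145 20 [ 0.6112 -0.3515  0.1453] [ 0.6314 -0.2784  0.1498]
291 336 147
251 92
```

View pics/b.png

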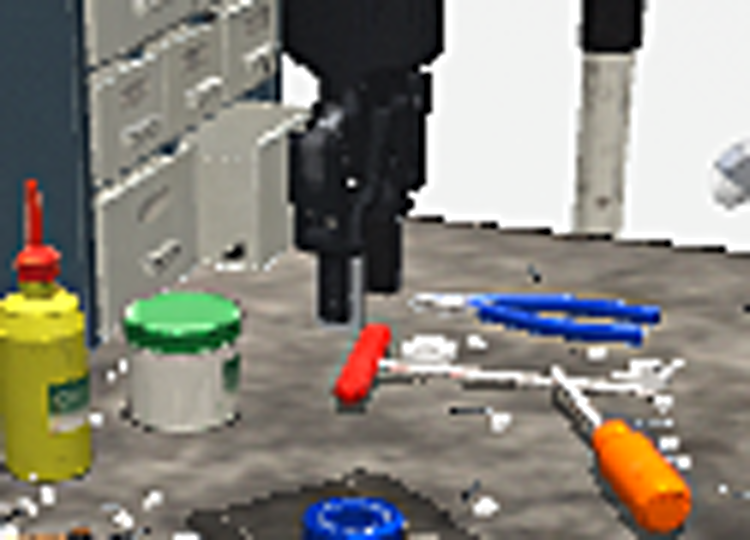

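Call:
jog_arm([
  [[1, 0, 0, 0, 0, 0, 70], [0, 0, 40, 0, 0, 0, 70], [0, 0, 30, 0, 0, 0, 70], [0, 0, 20, 0, 0, 0, 70], [0, 0, 10, 0, 0, 0, 70], [0, 0, 9, 0, 0, 0, 70], [0, 0, 9, 0, 0, 0, 70], [0, 0, 0, 0, 0, 0, 70], [0, 0, 0, 0, 0, 0, 70], [0, 0, 0, 0, 0, 0, 70]],
])

```text
time_s: 5.3
eef_pos: [0.6224, -0.3217, -0.0126]
eef_rot: [0.001, 1.0, -0.0, 0.001]
wrist_force: [-0.2, -0.6, -0.9]
opening: 0.813
grasp_force: 0.0
```

```bash
python3 - <<'E'
from h import *
np.set_printoptions(precision=4,suppress=True)
o=ctrl.get_obs(); e=o["eef_pos"]; print(e,o["opening"]*85.4,o["wrist_force"])
c=ctrl.camera("side"); P=cloud(c)
a=cv2.resize(c["frame"][125:195,280:360],(640,560),interpolation=2); cv2.imwrite("pics/c.png",a)
E
```

```text
[ 0.6224 -0.3217 -0.0126] 69.44505174872211 [-0.2224 -0.5851 -0.9024]
```

View pics/c.png

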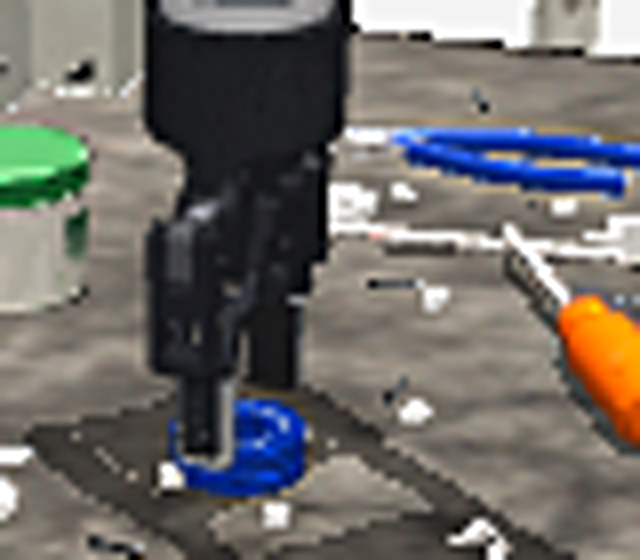

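Call:
jog_arm([
  [[0, 0, 5, 0, 0, 0, 70], [0, 0, 0, 0, 0, 0, 40], [0, 0, 0, 0, 0, 0, 40], [0, 0, 0, 0, 0, 0, 40], [0, 0, 0, 0, 0, 0, 40], [0, 0, 0, 0, 0, 0, 40], [0, 0, 0, 0, 0, 0, 40], [0, 0, 0, 0, 0, 0, 40], [0, 0, 0, 0, 0, 0, 40], [0, 0, 0, 0, 0, 0, 40]],
])

```text
time_s: 6.35
eef_pos: [0.6219, -0.3213, -0.0184]
eef_rot: [0.0, 1.0, -0.0, 0.0]
wrist_force: [-0.2, 1.0, 6.2]
opening: 0.574
grasp_force: 62.8
```

Call:
jog_arm([
  [[0, 0, -45, 0, 0, 0, 40], [0, 0, -45, 0, 0, 0, 40], [-18.75, -40.9, 0, 0, 0, 0, 40], [-18.75, -40.9, 0, 0, 0, 0, 40], [-18.75, -40.9, 0, 0, 0, 0, 40], [-18.75, -40.9, 0, 0, 0, 0, 40], [-18.75, -40.9, 0, 0, 0, 0, 40], [-18.75, -40.9, 0, 0, 0, 0, 40], [-18.75, -40.9, 0, 0, 0, 0, 40], [-18.75, -40.9, 0, 0, 0, 0, 40]],
])

```text
time_s: 7.35
eef_pos: [0.4701, 0.0075, 0.0705]
eef_rot: [-0.0, 1.0, -0.0, -0.001]
wrist_force: [1.2, 0.1, -2.3]
opening: 0.575
grasp_force: 63.2
```

```bash
python3 - <<'E'
from h import *
np.set_printoptions(precision=4,suppress=True)
o=ctrl.get_obs(); e=o["eef_pos"]; print(e,o["opening"]*85.4,o["wrist_force"])
c=ctrl.camera("side"); P=cloud(c); f=c["frame"].astype(int)
a=cv2.resize(c["frame"][175:285,260:390],(780,600),interpolation=2)[:,:]; cv2.imwrite("pics/d.png",a)
hsv=cv2.cvtColor(c["frame"],cv2.COLOR_BGR2HSV)
k=(hsv[...,0]>105)&(hsv[...,0]<125)&(hsv[...,1]>150)&(c["z_map"]>0)&(np.hypot(P[...,0]-e[0],P[...,1]-e[1])<.06)
q=P[k]; print(len(q),q.min(0),q.max(0),(q.min(0)+q.max(0))/2)
v,u=np.where(k);print(u.min(),u.max(),v.min(),v.max())
E
```

```text
[0.4701 0.0075 0.0705] 49.0704618601994 [ 1.191   0.1383 -2.3439]
206 [ 0.4325 -0.0515  0.0889] [0.5108 0.0423 0.3384] [ 0.4716 -0.0046  0.2136]
302 348 103 223
```

View pics/d.png

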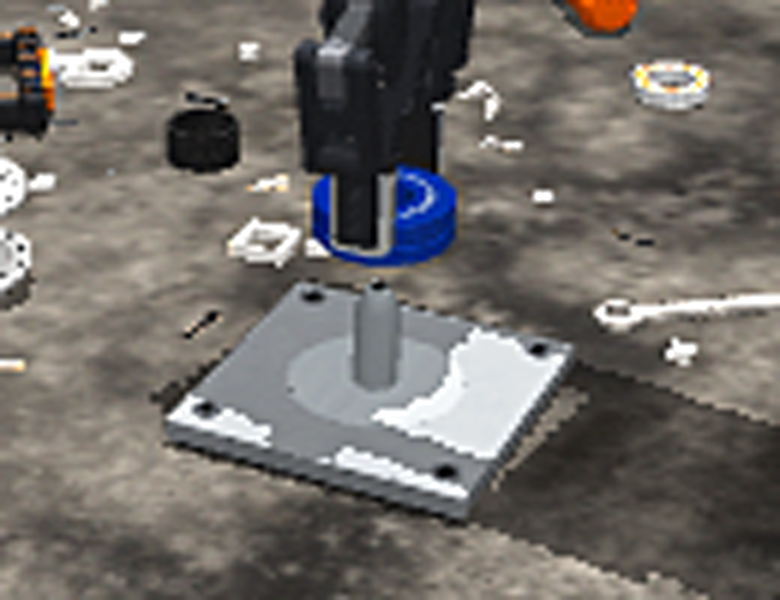

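Call:
jog_arm([
  [[0, 0, 0, 0, 0, 0, 40], [0, 0, 8, 0, 0, 0, 40], [0, 0, 12, 0, 0, 0, 40], [0, 0, 12, 0, 0, 0, 40], [0, 0, 12, 0, 0, 0, 40], [0, 0, 12, 0, 0, 0, 40], [0, 0, 10, 0, 0, 0, 40], [0, 0, 6, 0, 0, 0, 40], [0, 0, 0, 0, 0, 0, 40], [0, 0, 0, 0, 0, 0, 40]],
])

```text
time_s: 8.4
eef_pos: [0.472, 0.006, -0.0006]
eef_rot: [0.0, 1.0, -0.0, 0.0]
wrist_force: [0.2, -1.0, -2.1]
opening: 0.579
grasp_force: 63.2
```

Call:
jog_arm([
  [[0, 0, 0, 0, 0, 0, 85], [0, 0, 0, 0, 0, 0, 85], [0, 0, 0, 0, 0, 0, 85], [0, 0, -20, 0, 0, 0, 85], [0, 0, -40, 0, 0, 0, 85], [0, 0, -45, 0, 0, 0, 85], [48, 7, 0, 0, 0, 0, 85], [48, 7, 0, 0, 0, 0, 85], [48, 7, 0, 0, 0, 0, 85], [48, 7, 0, 0, 0, 0, 85]],
])

```text
time_s: 9.4
eef_pos: [0.6658, -0.0223, 0.1051]
eef_rot: [0.0, 1.0, -0.0, 0.001]
wrist_force: [0.6, -0.8, 0.1]
opening: 0.999
grasp_force: 0.0
```

```bash
cat > look.py <<'E'
from h import *
import sys
np.set_printoptions(precision=4,suppress=True)
# vertical object check: bbox of 3D points near (x,y) in z range
def pts(d,x,y,r,lo,hi):
    P=cloud(d);k=(d["z_map"]>0)&(np.hypot(P[...,0]-x,P[...,1]-y)<r)&(P[...,2]>lo)&(P[...,2]<hi)
    return P[k],k
E
python3 - <<'E'
from look import *
for n in("top","side"):
    c=ctrl.camera(n); q,k=pts(c,.472,.006,.04,.027,.04)
    print(n,len(q),(q.min(0)+q.max(0))/2,np.median(q[:,2]))
    q,k=pts(c,.472,.006,.02,.045,.07); print((q.min(0)+q.max(0))/2)
E
```

```text
Traceback (most recent call last):
ValueError: zero-size array to reduction operation minimum which has no identity
```

```bash
python3 - <<'E'
from look import *
c=ctrl.camera("side")
for a in((.472,.006,.045,.026,.042),(.472,.006,.02,.045,.07)):
    q,k=pts(c,*a)
    if len(q): print(len(q),(q.min(0)+q.max(0))/2,q.min(0),q.max(0),np.median(q[:,2]))
E
```

```text
251 [0.4748 0.0076 0.0342] [ 0.4491 -0.019   0.0265] [0.5006 0.0342 0.042 ] 0.03324341098697864
58 [0.4738 0.0102 0.054 ] [0.4656 0.0038 0.0451] [0.4819 0.0166 0.063 ] 0.05298079584668472
```

Call:
jog_arm([
  [[6, 0, 0, 0, 0, 0, 85], [0, 0, 30, 0, 0, 0, 85], [0, 0, 25, 0, 0, 0, 85], [0, 0, 11.5, 0, 0, 0, 85], [0, 0, 0, 0, 0, 0, 38], [0, 0, 0, 0, 0, 0, 38], [0, 0, 0, 0, 0, 0, 38], [0, 0, 0, 0, 0, 0, 38], [0, 0, 0, 0, 0, 0, 38], [0, 0, 0, 0, 0, 0, 38]],
])

```text
time_s: 10.5
eef_pos: [0.6712, -0.0224, 0.0406]
eef_rot: [0.0, 1.0, -0.0, 0.002]
wrist_force: [-2.4, 0.9, 8.3]
opening: 0.513
grasp_force: 60.4
```

Call:
jog_arm([
  [[0, 0, -2, 0, 0, 0, 38], [0, 0, -20, 0, 0, 0, 38], [0, 0, -35, 0, 0, 0, 38], [0, 0, -30, 0, 0, 0, 38], [-33, -4.7, 0, 0, 0, 0, 38], [-33, -4.7, 0, 0, 0, 0, 38], [-33, -4.7, 0, 0, 0, 0, 38], [-33, -4.7, 0, 0, 0, 0, 38], [-33, -4.7, 0, 0, 0, 0, 38], [-33, -4.7, 0, 0, 0, 0, 38]],
])

```text
time_s: 11.5
eef_pos: [0.4704, 0.0065, 0.1249]
eef_rot: [0.0, 1.0, -0.0, 0.0]
wrist_force: [-0.7, -0.3, -3.5]
opening: 0.518
grasp_force: 61.7
```

```bash
python3 - <<'E'
from h import *
np.set_printoptions(precision=4,suppress=True)
o=ctrl.get_obs(); e=o["eef_pos"]; print(e,o["opening"]*85.4,o["wrist_force"])
c=ctrl.camera("side"); np.savez("s2.npz",**c)
a=cv2.resize(c["frame"][155:255,260:390],(780,600),interpolation=2)[:,:]; cv2.imwrite("pics/e.png",a)
E
```

```text
[0.4704 0.0065 0.1249] 44.26003838590257 [-0.6779 -0.2634 -3.4988]
```

View pics/e.png

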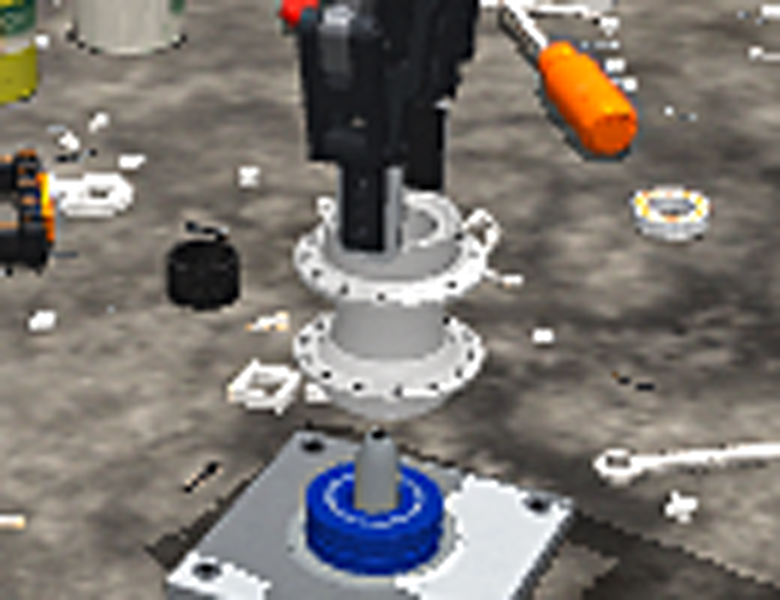

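```bash
python3 - <<'E'
from look import *
c=ctrl.camera("side"); print(ctrl.get_obs()["eef_pos"])
P=cloud(c); k=(c["z_map"]>0)&(np.hypot(P[...,0]-.472,P[...,1]-.006)<.05)
for lo,hi in((.072,.084),(.084,.094),(.094,.106),(.106,.118),(.118,.13),(.13,.145),(.145,.16)):
    q=P[k&(P[...,2]>lo)&(P[...,2]<hi)]; print(lo,len(q),q.min(0),q.max(0))
# circle fits for the two flanges' visible rims and boss
from scipy.optimize import least_squares
for lo,hi,r in((.094,.106,.034),(.132,.141,.034)):
    q=P[k&(P[...,2]>lo)&(P[...,2]<hi)]; d=np.hypot(q[:,0]-.472,q[:,1]-.006); q=q[d>.029]
    s=least_squares(lambda p:np.hypot(q[:,0]-p[0],q[:,1]-p[1])-r,[.472,.006],loss="soft_l1",f_scale=.001); print(len(q),s.x)
E
```

```text
[0.4672 0.0075 0.1238]
0.072 8 [0.4542 0.0217 0.0819] [0.4822 0.0309 0.084 ]
0.084 34 [0.4405 0.0104 0.0841] [0.4853 0.0384 0.0938]
0.094 276 [ 0.4305 -0.0228  0.0942] [0.4975 0.0427 0.1059]
0.106 100 [0.4434 0.0041 0.1061] [0.4831 0.0306 0.1178]
0.118 46 [0.445  0.0086 0.1181] [0.482  0.0296 0.1256]
0.13 275 [ 0.4317 -0.0177  0.1317] [0.499  0.0425 0.1449]
0.145 161 [ 0.4422 -0.0228  0.145 ] [0.49   0.0446 0.1599]
162 [0.4695 0.0059]
147 [0.4693 0.0059]
```

Call:
jog_arm([
  [[0, 0, 0, 0, 0, 0, 38], [0, 0, 0, 0, 0, 0, 38], [0, 0, 0, 0, 0, 0, 38], [0, 0, 0, 0, 0, 0, 38], [0, 0, 0, 0, 0, 0, 38], [0, 0, 0, 0, 0, 0, 38], [0, 0, 0, 0, 0, 0, 38], [0, 0, 0, 0, 0, 0, 38], [0, 0, 0, 0, 0, 0, 38], [0, 0, 0, 0, 0, 0, 38]],
])

```text
time_s: 12.6
eef_pos: [0.4718, 0.0062, 0.1248]
eef_rot: [0.0, 1.0, -0.0, 0.0]
wrist_force: [-0.1, 0.3, -1.4]
opening: 0.518
grasp_force: 61.7
```

```bash
python3 - <<'E'
from look import *
c=ctrl.camera("side"); print(ctrl.get_obs()["eef_pos"])
P=cloud(c); k=(c["z_map"]>0)&(np.hypot(P[...,0]-.472,P[...,1]-.006)<.05)
for lo,hi in((.072,.084),(.084,.094),(.094,.106),(.106,.118),(.118,.13),(.13,.145)):
    q=P[k&(P[...,2]>lo)&(P[...,2]<hi)]
    if len(q): print(lo,len(q),q.min(0),q.max(0),(q.min(0)+q.max(0))[0]/2)
E
```

```text
[0.4718 0.0062 0.1248]
0.072 4 [0.4504 0.0072 0.0834] [0.4708 0.0284 0.0839] 0.46061835562406755
0.084 41 [0.4506 0.0125 0.0841] [0.492  0.0319 0.0905] 0.4712714252657118
0.094 265 [ 0.4392 -0.0257  0.0948] [0.5063 0.0403 0.106 ] 0.4727861826591546
0.106 95 [0.4524 0.0011 0.106 ] [0.4925 0.0287 0.1177] 0.4724427566321814
0.118 53 [0.4535 0.0082 0.118 ] [0.4889 0.0289 0.1278] 0.471217717420199
0.13 259 [ 0.4395 -0.0204  0.1332] [0.5065 0.0415 0.1449] 0.47297486417156315
```

Call:
jog_arm([
  [[1, 0, 2, 0, 0, 0, 38], [0, 0, 8, 0, 0, 0, 38], [0, 0, 8, 0, 0, 0, 38], [0, 0, 8, 0, 0, 0, 38], [0, 0, 8, 0, 0, 0, 38], [0, 0, 8, 0, 0, 0, 38], [0, 0, 5, 0, 0, 0, 38], [0, 0, 2.5, 0, 0, 0, 38], [0, 0, 0, 0, 0, 0, 38], [0, 0, 0, 0, 0, 0, 38]],
])

```text
time_s: 13.65
eef_pos: [0.4731, 0.0062, 0.0755]
eef_rot: [0.0, 1.0, -0.0, 0.0]
wrist_force: [0.1, 0.4, -2.7]
opening: 0.516
grasp_force: 61.7
```

Call:
jog_arm([
  [[0, 0, 0.5, 0, 0, 0, 85], [0, 0, 0, 0, 0, 0, 85], [0, 0, 0, 0, 0, 0, 85], [0, 0, -20, 0, 0, 0, 85], [0, 0, -35, 0, 0, 0, 85], [0, 0, -35, 0, 0, 0, 85], [21, -39, 0, 0, 0, 0, 85], [21, -39, 0, 0, 0, 0, 85], [21, -39, 0, 0, 0, 0, 85], [21, -39, 0, 0, 0, 0, 85]],
])

```text
time_s: 14.65
eef_pos: [0.5577, 0.1638, 0.1653]
eef_rot: [0.0, 1.0, -0.0, 0.001]
wrist_force: [0.3, -0.3, 1.6]
opening: 0.994
grasp_force: 0.0
```

```bash
python3 - <<'E'
from look import *
c=ctrl.camera("side"); print(ctrl.get_obs()["eef_pos"])
P=cloud(c); k=(c["z_map"]>0)&(np.hypot(P[...,0]-.473,P[...,1]-.006)<.045)
for lo,hi in((.02,.034),(.04,.055),(.056,.078),(.079,.092),(.092,.1),(.1,.115)):
    q=P[k&(P[...,2]>lo)&(P[...,2]<hi)]
    if len(q): print(lo,len(q),q.min(0),q.max(0),(q.min(0)+q.max(0))[:2]/2, np.median(q[:,2]))
E
```

```text
[0.5598 0.169  0.1653]
0.02 129 [0.4486 0.0008 0.02  ] [0.4961 0.0327 0.0339] [0.4724 0.0168] 0.02752521963677601
0.04 245 [ 0.4405 -0.0215  0.0449] [0.5087 0.0403 0.055 ] [0.4746 0.0094] 0.049904261382125226
0.056 132 [0.4539 0.0041 0.056 ] [0.4929 0.0287 0.0761] [0.4734 0.0164] 0.06420046607862082
0.079 252 [ 0.4411 -0.0213  0.0822] [0.5091 0.0413 0.0919] [0.4751 0.01  ] 0.08766639747073057
0.092 126 [ 0.4507 -0.0145  0.092 ] [0.4965 0.0314 0.1   ] [0.4736 0.0084] 0.09658138186985749
0.1 122 [ 0.4507 -0.0172  0.1   ] [0.4979 0.0302 0.1048] [0.4743 0.0065] 0.1023362853643115
```

Call:
jog_arm([
  [[20.3, -39.3, 0, 0, 0, 0, 85], [20.3, -39.3, 0, 0, 0, 0, 85], [20.3, -39.3, 10, 0, 0, 0, 85], [0, 0, 45, 0, 0, 0, 85], [0, 0, 45, 0, 0, 0, 70], [0, 0, 30, 0, 0, 0, 60], [0, 0, 12, 0, 0, 0, 50], [0, 0, 0, 0, 0, 0, 18], [0, 0, 0, 0, 0, 0, 18], [0, 0, 0, 0, 0, 0, 18]],
])

```text
time_s: 15.7
eef_pos: [0.6197, 0.2805, 0.0256]
eef_rot: [-0.001, 1.0, -0.0, 0.002]
wrist_force: [0.8, -0.6, -0.9]
opening: 0.295
grasp_force: 58.9
```

Call:
jog_arm([
  [[0, 0, 0, 0, 0, 0, 18], [0, 0, 0, 0, 0, 0, 18], [0, 0, 0, 0, 0, 0, 18], [0, 0, 0, 0, 0, 0, 18], [0, 0, 0, 0, 0, 0, 18], [0, 0, 0, 0, 0, 0, 18], [0, 0, 0, 0, 0, 0, 18], [0, 0, 0, 0, 0, 0, 18], [0, 0, 0, 0, 0, 0, 18], [0, 0, 0, 0, 0, 0, 18]],
])

```text
time_s: 16.7
eef_pos: [0.6184, 0.2802, 0.0235]
eef_rot: [-0.0, 1.0, -0.0, 0.001]
wrist_force: [-0.9, -0.1, 5.0]
opening: 0.293
grasp_force: 59.5
```

Call:
jog_arm([
  [[0, 0, -40, 0, 0, 0, 18], [0, 0, -45, 0, 0, 0, 18], [0, 0, -40, 0, 0, 0, 18], [-20.7, 39.1, 0, 0, 0, 0, 18], [-20.7, 39.1, 0, 0, 0, 0, 18], [-20.7, 39.1, 0, 0, 0, 0, 18], [-20.7, 39.1, 0, 0, 0, 0, 18], [-20.7, 39.1, 0, 0, 0, 0, 18], [-20.7, 39.1, 0, 0, 0, 0, 18], [-20.7, 39.1, 0, 0, 0, 0, 18]],
])

```text
time_s: 17.7
eef_pos: [0.4712, 0.0053, 0.1472]
eef_rot: [-0.0, 1.0, 0.0, -0.0]
wrist_force: [0.8, -1.4, 0.5]
opening: 0.294
grasp_force: 59.3
```

Call:
jog_arm([
  [[0, 0, 0, 0, 0, 0, 18], [0, 0, 0, 0, 0, 0, 18], [0, 0, 0, 0, 0, 0, 18], [0, 0, 0, 0, 0, 0, 18], [0, 0, 0, 0, 0, 0, 18], [0, 0, 0, 0, 0, 0, 18], [0, 0, 0, 0, 0, 0, 18], [0, 0, 0, 0, 0, 0, 18], [0, 0, 0, 0, 0, 0, 18], [0, 0, 0, 0, 0, 0, 18]],
])

```text
time_s: 18.7
eef_pos: [0.4728, 0.0064, 0.1478]
eef_rot: [-0.0, 1.0, -0.0, -0.0]
wrist_force: [0.1, 0.6, 0.0]
opening: 0.297
grasp_force: 59.4
```

```bash
python3 - <<'E'
from look import *
c=ctrl.camera("side"); print(ctrl.get_obs()["eef_pos"])
P=cloud(c); k=(c["z_map"]>0)&(np.hypot(P[...,0]-.473,P[...,1]-.006)<.03)
for lo,hi in((.095,.106),(.106,.12),(.12,.13),(.13,.14),(.14,.15),(.15,.16),(.16,.175),(.175,.19)):
    q=P[k&(P[...,2]>lo)&(P[...,2]<hi)]
    if len(q): print(lo,len(q),q.min(0),q.max(0),(q.min(0)+q.max(0))[:2]/2, np.median(q[:,2]))
cv2.imwrite("pics/f.png",cv2.resize(c["frame"][145:245,260:390],(780,600),interpolation=2))
E
```

```text
[0.4728 0.0064 0.1478]
0.095 206 [ 0.4509 -0.0183  0.0951] [0.4969 0.0317 0.1054] [0.4739 0.0067] 0.10068007486379602
0.12 23 [0.461  0.0081 0.1233] [0.4855 0.0208 0.1294] [0.4732 0.0144] 0.1268610663851088
0.13 54 [0.4612 0.0065 0.1301] [0.4858 0.023  0.1395] [0.4735 0.0148] 0.13452089772553072
0.14 57 [0.4611 0.0067 0.1401] [0.4866 0.0217 0.1499] [0.4738 0.0142] 0.14486129322569585
0.15 55 [0.4611 0.006  0.15  ] [0.4869 0.0228 0.1597] [0.474  0.0144] 0.1545520071259206
0.16 73 [0.4615 0.0017 0.1601] [0.4871 0.0272 0.175 ] [0.4743 0.0145] 0.16601717357529444
0.175 103 [ 0.4614 -0.0133  0.1752] [0.486  0.0341 0.1899] [0.4737 0.0104] 0.1822897082868643
```

View pics/f.png

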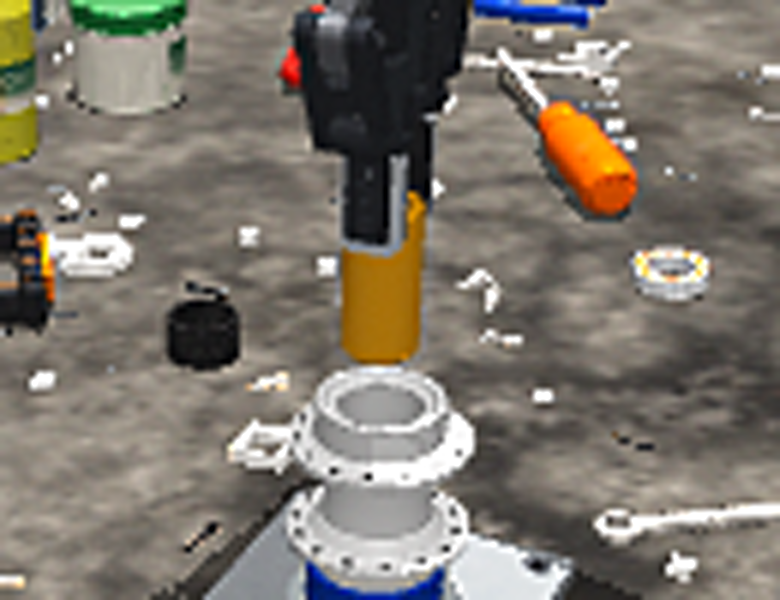

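Call:
jog_arm([
  [[0.5, 0.7, 5, 0, 0, 0, 18], [0, 0, 10, 0, 0, 0, 18], [0, 0, 10, 0, 0, 0, 18], [0, 0, 10, 0, 0, 0, 18], [0, 0, 10, 0, 0, 0, 18], [0, 0, 8, 0, 0, 0, 18], [0, 0, 3, 0, 0, 0, 18], [0, 0, 0, 0, 0, 0, 18], [0, 0, 0, 0, 0, 0, 18], [0, 0, 0, 0, 0, 0, 18]],
])

```text
time_s: 19.75
eef_pos: [0.4737, 0.0056, 0.0923]
eef_rot: [0.0, 1.0, -0.0, 0.0]
wrist_force: [-0.0, -0.9, -1.2]
opening: 0.294
grasp_force: 59.4
```

Call:
jog_arm([
  [[0, 0, 0, 0, 0, 0, 60], [0, 0, 0, 0, 0, 0, 60], [0, 0, 0, 0, 0, 0, 60], [0, 0, -25, 0, 0, 0, 60], [0, 0, -35, 0, 0, 0, 60], [-5.4, 41.7, 0, 0, 0, 0, 60], [-5.4, 41.7, 0, 0, 0, 0, 60], [-5.4, 41.7, 0, 0, 0, 0, 60], [-5.4, 41.7, 0, 0, 0, 0, 60], [-5.4, 41.7, 0, 0, 0, 0, 60]],
])

```text
time_s: 20.75
eef_pos: [0.4459, -0.2045, 0.1521]
eef_rot: [0.0, 1.0, -0.0, 0.0]
wrist_force: [0.4, 0.0, -0.8]
opening: 0.706
grasp_force: 0.0
```

```bash
python3 - <<'E'
from look import *
c=ctrl.camera("side"); t=ctrl.camera("top"); print(ctrl.get_obs()["eef_pos"])
P=cloud(c); k=(c["z_map"]>0)&(np.hypot(P[...,0]-.473,P[...,1]-.006)<.03)
for lo,hi in((.03,.09),(.092,.098),(.098,.101),(.101,.106),(.106,.12),(.12,.17)):
    q=P[k&(P[...,2]>lo)&(P[...,2]<hi)]
    if len(q): print(lo,len(q),(q.min(0)+q.max(0))[:2]/2, np.median(q[:,2]))
a=cv2.resize(c["frame"][185:245,285:365],(400,300),interpolation=2)
b=cv2.resize(t["frame"][220:300,237:317],(300,300),interpolation=2)
cv2.imwrite("pics/g.png",np.hstack([a,b]))
E
```

```text
[ 0.4459 -0.2075  0.1523]
0.03 472 [0.4729 0.0078] 0.05584135919807087
0.092 86 [0.4733 0.0092] 0.09544062892308339
0.098 90 [0.4735 0.0072] 0.09961608965048233
0.101 89 [0.4748 0.0064] 0.10283709712151973
```

View pics/g.png

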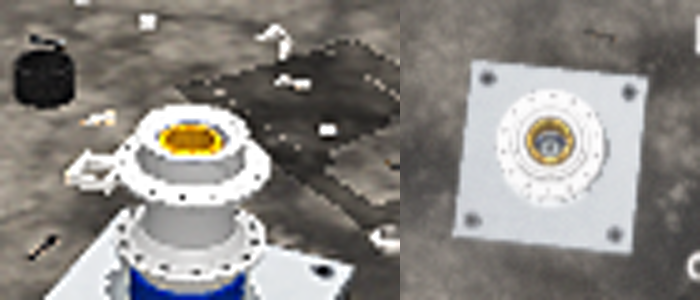

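Call:
jog_arm([
  [[-5.5, 41.7, 0, 0, 0, 0, 60], [-5.5, 41.7, 0, 0, 0, 0, 60], [-5.5, 41.6, 10, 0, 0, 0, 60], [0, 0, 40, 0, 0, 0, 60], [0, 0, 40, 0, 0, 0, 60], [0, 0, 35, 0, 0, 0, 55], [0, 0, 20, 0, 0, 0, 50], [0, 0, 11, 0, 0, 0, 50], [0, 0, 8, 0, 0, 0, 50], [0, 0, 4, 0, 0, 0, 50]],
])

```text
time_s: 21.85
eef_pos: [0.4302, -0.3278, -0.0161]
eef_rot: [0.0, 1.0, 0.0, 0.0]
wrist_force: [-0.9, -0.7, 0.7]
opening: 0.587
grasp_force: 0.0
```

Call:
jog_arm([
  [[0, 0, 0, 0, 0, 0, 50], [0, 0, 0, 0, 0, 0, 28], [0, 0, 0, 0, 0, 0, 28], [0, 0, 0, 0, 0, 0, 28], [0, 0, 0, 0, 0, 0, 28], [0, 0, 0, 0, 0, 0, 28], [0, 0, 0, 0, 0, 0, 28], [0, 0, 0, 0, 0, 0, 28], [0, 0, 0, 0, 0, 0, 28], [0, 0, 0, 0, 0, 0, 28]],
])

```text
time_s: 22.85
eef_pos: [0.4313, -0.3295, -0.0134]
eef_rot: [0.002, 1.0, -0.0, 0.001]
wrist_force: [-1.8, 2.2, 12.5]
opening: 0.328
grasp_force: 10.8
```

```bash
python3 - <<'E'
from look import *
c=ctrl.camera("side"); print(ctrl.get_obs()["eef_pos"])
cv2.imwrite("pics/i.png",cv2.resize(c["frame"][140:210,330:410],(640,560),interpolation=2))
E
```

```text
[ 0.4313 -0.3295 -0.0134]
```

View pics/i.png

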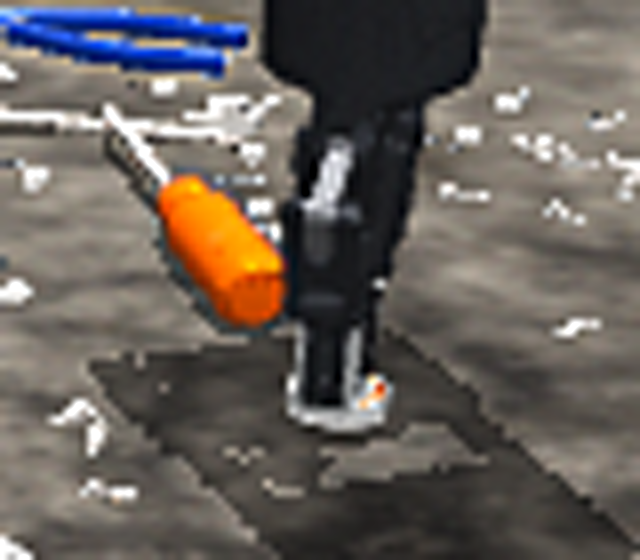

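Call:
jog_arm([
  [[0, 0, -6, 0, 0, 0, 55], [0, 0, 0, 0, 0, 0, 55], [0, 0, 0, 0, 0, 0, 55], [0, 0, 6, 0, 0, 0, 55], [0, 0, 4, 0, 0, 0, 55], [0, 0, 0, 0, 0, 0, 55], [0, 0, 0, 0, 0, 0, 27], [0, 0, 0, 0, 0, 0, 27], [0, 0, 0, 0, 0, 0, 27], [0, 0, 0, 0, 0, 0, 27]],
])

```text
time_s: 23.9
eef_pos: [0.4298, -0.3279, -0.0199]
eef_rot: [0.0, 1.0, -0.0, 0.0]
wrist_force: [-1.2, 0.6, 3.1]
opening: 0.393
grasp_force: 59.5
```

Call:
jog_arm([
  [[0, 0, 0, 0, 0, 0, 27], [0, 0, 0, 0, 0, 0, 27], [0, 0, 0, 0, 0, 0, 27], [0, 0, 0, 0, 0, 0, 27], [0, 0, 0, 0, 0, 0, 27], [0, 0, 0, 0, 0, 0, 27], [0, 0, 0, 0, 0, 0, 27], [0, 0, 0, 0, 0, 0, 27], [0, 0, 0, 0, 0, 0, 27], [0, 0, 0, 0, 0, 0, 27]],
])

```text
time_s: 24.9
eef_pos: [0.4298, -0.3279, -0.02]
eef_rot: [0.0, 1.0, -0.0, 0.0]
wrist_force: [-1.6, 1.4, 5.4]
opening: 0.396
grasp_force: 59.7
```

Call:
jog_arm([
  [[0, 0, -40, 0, 0, 0, 27], [0, 0, -45, 0, 0, 0, 27], [0, 0, -45, 0, 0, 0, 27], [6.2, -47.6, 0, 0, 0, 0, 27], [6.2, -47.6, 0, 0, 0, 0, 27], [6.2, -47.6, 0, 0, 0, 0, 27], [6.2, -47.6, 0, 0, 0, 0, 27], [6.2, -47.6, 0, 0, 0, 0, 27], [6.2, -47.6, 0, 0, 0, 0, 27], [6.2, -47.6, 0, 0, 0, 0, 27]],
])

```text
time_s: 25.9
eef_pos: [0.473, 0.0074, 0.1096]
eef_rot: [-0.0, 1.0, -0.0, 0.0]
wrist_force: [1.2, -0.2, -0.2]
opening: 0.391
grasp_force: 60.0
```

Call:
jog_arm([
  [[0, 0, 3, 0, 0, 0, 27], [0, 0, 3, 0, 0, 0, 27], [0, 0, 0, 0, 0, 0, 27], [0, 0, 0, 0, 0, 0, 27], [0, 0, 0, 0, 0, 0, 27], [0, 0, 0, 0, 0, 0, 27], [0, 0, 0, 0, 0, 0, 27], [0, 0, 0, 0, 0, 0, 27], [0, 0, 0, 0, 0, 0, 27], [0, 0, 0, 0, 0, 0, 27]],
])

```text
time_s: 26.9
eef_pos: [0.4732, 0.0054, 0.1038]
eef_rot: [0.0, 1.0, -0.0, 0.0]
wrist_force: [-0.0, -0.1, -0.8]
opening: 0.39
grasp_force: 60.0
```

```bash
python3 - <<'E'
from look import *
c=ctrl.camera("side"); o=ctrl.get_obs(); print(o["eef_pos"],o["opening"]*85.4)
P=cloud(c); k=(c["z_map"]>0)&(np.hypot(P[...,0]-.473,P[...,1]-.006)<.03)
for lo,hi in((.098,.106),(.112,.12),(.12,.126),(.126,.13),(.13,.134),(.134,.138),(.138,.145)):
    q=P[k&(P[...,2]>lo)&(P[...,2]<hi)]
    if len(q): print(lo,len(q),q.min(0),q.max(0),(q.min(0)+q.max(0))[:2]/2, np.median(q[:,2]))
cv2.imwrite("pics/j.png",cv2.resize(c["frame"][165:240,285:365],(640,600),interpolation=2))
E
```

```text
[0.4732 0.0055 0.1038] 33.08847088749057
0.098 177 [ 0.4507 -0.0149  0.0981] [0.4976 0.0307 0.1049] [0.4742 0.0079] 0.10093121152573453
0.12 10 [ 0.4564 -0.0061  0.1234] [0.4785 0.022  0.1259] [0.4675 0.008 ] 0.12519595976190648
0.126 27 [ 0.4564 -0.0067  0.1268] [0.4836 0.0298 0.1298] [0.47   0.0116] 0.12844361147520783
0.13 44 [ 0.4571 -0.0157  0.1302] [0.4852 0.032  0.134 ] [0.4712 0.0081] 0.13275471678869893
0.134 23 [ 0.464  -0.0187  0.1341] [0.4859 0.0351 0.1375] [0.4749 0.0082] 0.13567486229113412
0.138 42 [ 0.4631 -0.0145  0.1383] [0.4862 0.0354 0.1448] [0.4747 0.0105] 0.141151123221054
```

View pics/j.png

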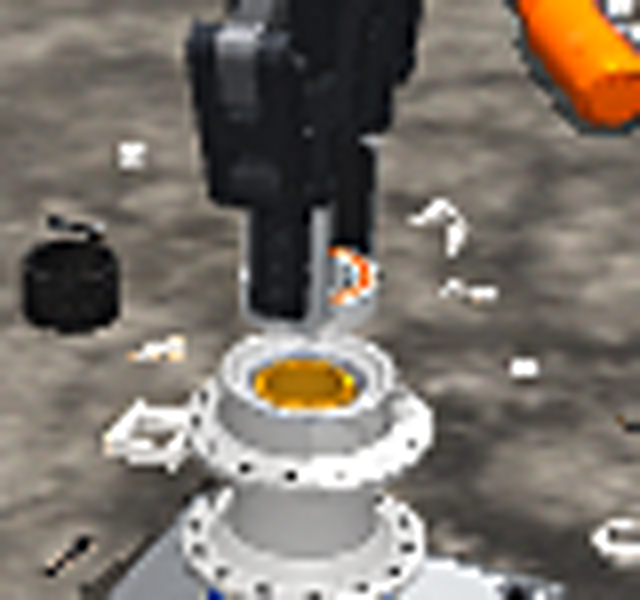

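Call:
jog_arm([
  [[0.3, 0, 5, 0, 0, 0, 27], [0, 0, 5, 0, 0, 0, 27], [0, 0, 4, 0, 0, 0, 27], [0, 0, 2, 0, 0, 0, 27], [0, 0, 2, 0, 0, 0, 27], [0, 0, 2, 0, 0, 0, 27], [0, 0, 1.3, 0, 0, 0, 27], [0, 0, 0, 0, 0, 0, 27], [0, 0, 0, 0, 0, 0, 27], [0, 0, 0, 0, 0, 0, 27]],
])

```text
time_s: 27.95
eef_pos: [0.4736, 0.0054, 0.0826]
eef_rot: [0.0, 1.0, -0.0, 0.0]
wrist_force: [0.4, -1.0, -0.8]
opening: 0.395
grasp_force: 60.0
```

Call:
jog_arm([
  [[0, 0, 0.6, 0, 0, 0, 27], [0, 0, 0.6, 0, 0, 0, 27], [0, 0, 0, 0, 0, 0, 27], [0, 0, 0, 0, 0, 0, 50], [0, 0, 0, 0, 0, 0, 50], [0, 0, 0, 0, 0, 0, 50], [0, 0, 0, 0, 0, 0, 50], [0, 0, -20, 0, 0, 0, 70], [0, 0, -40, 0, 0, 0, 85], [0, 0, -40, 0, 0, 0, 85]],
])

```text
time_s: 28.95
eef_pos: [0.4726, 0.0056, 0.1818]
eef_rot: [-0.0, 1.0, -0.0, -0.001]
wrist_force: [0.6, -0.1, 0.4]
opening: 0.995
grasp_force: 0.0
```

Call:
jog_arm([
  [[-4, -40, 0, 0, 0, 0, 85], [-4, -40, 0, 0, 0, 0, 85], [-4, -40, 0, 0, 0, 0, 85], [-4, -40, 0, 0, 0, 0, 85], [-4, -40, 0, 0, 0, 0, 85], [-4, -40, 0, 0, 0, 0, 85], [-4.3, -41, 0, 0, 0, 0, 85], [0, 0, 20, 0, 0, 0, 70], [0, 0, 0, 0, 0, 0, 60], [0, 0, 0, 0, 0, 0, 60]],
])

```text
time_s: 29.95
eef_pos: [0.4448, 0.286, 0.1609]
eef_rot: [0.0, 1.0, -0.0, -0.001]
wrist_force: [0.7, -0.2, -0.2]
opening: 0.703
grasp_force: 0.0
```

```bash
python3 - <<'E'
from look import *
c=ctrl.camera("side"); t=ctrl.camera("top"); o=ctrl.get_obs(); print(o["eef_pos"],o["opening"]*85.4)
for d in (c,t):
    q,k=pts(d,.473,.006,.03,.106,.13)
    if len(q):
        print(len(q),(q.min(0)+q.max(0))/2,q.max(0)-q.min(0))
        q=q[q[:,2]>.108]; A=np.c_[q[:,:2]-.47,np.ones(len(q))]; print(np.linalg.lstsq(A,q[:,2],rcond=None)[0])
    q,k=pts(d,.4453,.2866,.03,.036,.055)
    if len(q): print("drift",len(q),(q.min(0)+q.max(0))/2)
a=cv2.resize(c["frame"][185:245,285:365],(400,300),interpolation=2)
b=cv2.resize(t["frame"][240:280,257:297],(300,300),interpolation=2)
cv2.imwrite("pics/k.png",np.hstack([a,b]))
E
```

```text
[0.4458 0.2858 0.162 ] 59.80780368795433
109 [0.4745 0.0069 0.1091] [0.0344 0.037  0.0061]
[ 0.0195 -0.0051  0.1076]
drift 217 [0.4462 0.2874 0.0416]
116 [0.4699 0.0071 0.1109] [0.04   0.0398 0.0098]
[0.0149 0.0106 0.1158]
drift 69 [0.4404 0.2848 0.0433]
```

View pics/k.png

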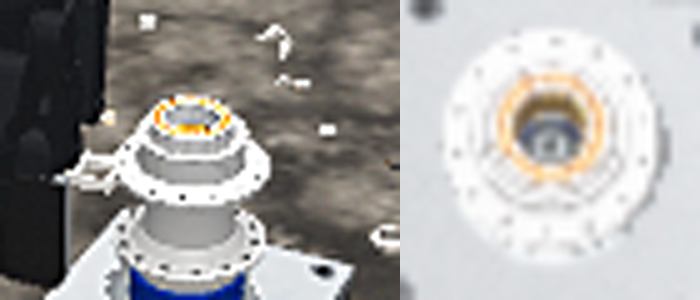

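Call:
jog_arm([
  [[0, 0, 40, 0, 0, 0, 60], [0, 0, 45, 0, 0, 0, 60], [0, 0, 40, 0, 0, 0, 60], [0, 0, 18, 0, 0, 0, 60], [0, 0, 9, 0, 0, 0, 60], [0, 0, 0, 0, 0, 0, 60], [0, 0, 0, 0, 0, 0, 18], [0, 0, 0, 0, 0, 0, 18], [0, 0, 0, 0, 0, 0, 18], [0, 0, 0, 0, 0, 0, 18]],
])

```text
time_s: 31.05
eef_pos: [0.4469, 0.287, 0.0114]
eef_rot: [-0.001, 1.0, -0.0, 0.002]
wrist_force: [-0.2, -1.5, 5.9]
opening: 0.296
grasp_force: 58.6
```

Call:
jog_arm([
  [[0, 0, 0, 0, 0, 0, 18], [0, 0, 0, 0, 0, 0, 18], [0, 0, 0, 0, 0, 0, 18], [0, 0, 0, 0, 0, 0, 18], [0, 0, 0, 0, 0, 0, 18], [0, 0, 0, 0, 0, 0, 18], [0, 0, 0, 0, 0, 0, 18], [0, 0, 0, 0, 0, 0, 18], [0, 0, 0, 0, 0, 0, 18], [0, 0, 0, 0, 0, 0, 18]],
])

```text
time_s: 32.05
eef_pos: [0.4469, 0.287, 0.0114]
eef_rot: [-0.001, 1.0, 0.0, 0.002]
wrist_force: [-0.1, 0.0, 6.4]
opening: 0.29
grasp_force: 58.6
```

Call:
jog_arm([
  [[0, 0, -40, 0, 0, 0, 18], [0, 0, -50, 0, 0, 0, 18], [0, 0, -47, 0, 0, 0, 18], [4, 40, 0, 0, 0, 0, 18], [4, 40, 0, 0, 0, 0, 18], [4, 40, 0, 0, 0, 0, 18], [4, 40, 0, 0, 0, 0, 18], [4, 40, 0, 0, 0, 0, 18], [4, 40, 0, 0, 0, 0, 18], [4.3, 41, 0, 0, 0, 0, 18]],
])

```text
time_s: 33.05
eef_pos: [0.4736, 0.0039, 0.1472]
eef_rot: [0.0, 1.0, 0.0, 0.001]
wrist_force: [0.4, -0.1, -1.4]
opening: 0.289
grasp_force: 59.4
```

Call:
jog_arm([
  [[0, 0, 0, 0, 0, 0, 18], [0, 0, 0, 0, 0, 0, 18], [0, 0, 0, 0, 0, 0, 18], [0, 0, 0, 0, 0, 0, 18], [0, 0, 0, 0, 0, 0, 18], [0, 0, 0, 0, 0, 0, 18], [0, 0, 0, 0, 0, 0, 18], [0, 0, 0, 0, 0, 0, 18], [0, 0, 0, 0, 0, 0, 18], [0, 0, 0, 0, 0, 0, 18]],
])

```text
time_s: 34.05
eef_pos: [0.4735, 0.0054, 0.1463]
eef_rot: [-0.0, 1.0, -0.0, 0.0]
wrist_force: [0.9, 0.2, -1.4]
opening: 0.294
grasp_force: 59.5
```

```bash
python3 - <<'E'
from look import *
c=ctrl.camera("side"); o=ctrl.get_obs(); print(o["eef_pos"],o["opening"]*85.4)
P=cloud(c); k=(c["z_map"]>0)&(np.hypot(P[...,0]-.473,P[...,1]-.006)<.03)
for lo,hi in((.108,.113),(.125,.132),(.132,.138),(.138,.142),(.144,.15),(.15,.158),(.158,.163),(.163,.17)):
    q=P[k&(P[...,2]>lo)&(P[...,2]<hi)]
    if len(q): print(lo,len(q),q.min(0),q.max(0),(q.min(0)+q.max(0))[:2]/2)
cv2.imwrite("pics/l.png",cv2.resize(c["frame"][160:240,280:365],(680,600),interpolation=2))
E
```

```text
[0.4735 0.0054 0.1463] 25.179409842573246
0.108 85 [ 0.4576 -0.0123  0.1081] [0.4923 0.0254 0.1123] [0.4749 0.0065]
0.132 7 [0.4662 0.0069 0.1346] [0.4804 0.014  0.1375] [0.4733 0.0104]
0.138 7 [0.4675 0.0097 0.1381] [0.4773 0.0147 0.1401] [0.4724 0.0122]
0.144 40 [0.4558 0.0039 0.1447] [0.4883 0.0242 0.1499] [0.472 0.014]
0.15 55 [0.4557 0.0058 0.15  ] [0.4888 0.0247 0.1579] [0.4723 0.0152]
0.158 59 [ 0.4566 -0.0084  0.158 ] [0.4893 0.0243 0.163 ] [0.4729 0.008 ]
0.163 26 [ 0.4605 -0.0015  0.1631] [0.481  0.0232 0.1698] [0.4707 0.0109]
```

View pics/l.png

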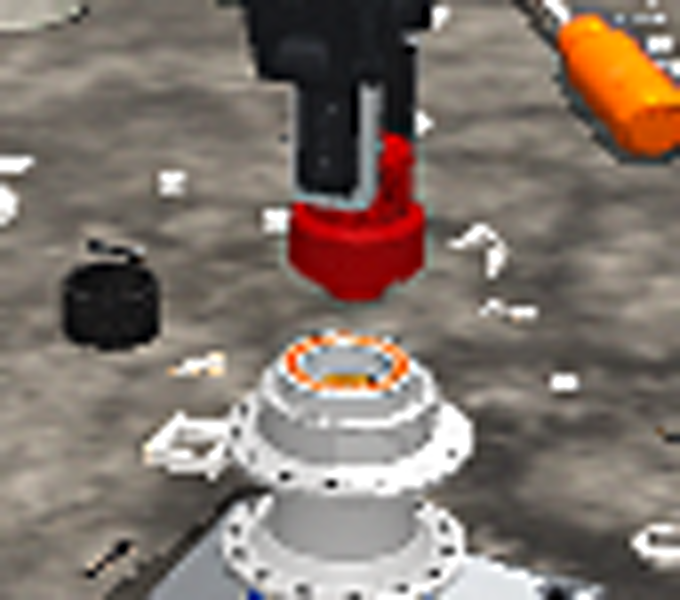

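Call:
jog_arm([
  [[2, 0, 0, 0, 0, 0, 18], [0, 0, 6, 0, 0, 0, 18], [0, 0, 8, 0, 0, 0, 18], [0, 0, 6, 0, 0, 0, 18], [0, 0, 5, 0, 0, 0, 18], [0, 0, 4, 0, 0, 0, 18], [0, 0, 3, 0, 0, 0, 18], [0, 0, 1, 0, 0, 0, 18], [0, 0, 0, 0, 0, 0, 18], [0, 0, 0, 0, 0, 0, 18]],
])

```text
time_s: 35.1
eef_pos: [0.4757, 0.0054, 0.1135]
eef_rot: [0.0, 1.0, -0.0, 0.0]
wrist_force: [0.2, 0.6, -1.7]
opening: 0.296
grasp_force: 59.5
```

Call:
jog_arm([
  [[0, 0, 0.6, 0, 0, 0, 18], [0, 0, 0, 0, 0, 0, 18], [0, 0, 0, 0, 0, 0, 50], [0, 0, 0, 0, 0, 0, 60], [0, 0, 0, 0, 0, 0, 60], [0, 0, 0, 0, 0, 0, 60], [0, 0, -20, 0, 0, 0, 60], [0, 0, -30, 0, 0, 0, 60], [0, 0, -40, 0, 0, 0, 60], [0, 0, 0, 0, 0, 0, 60]],
])

```text
time_s: 36.1
eef_pos: [0.479, 0.0046, 0.2084]
eef_rot: [0.001, 1.0, -0.0, 0.005]
wrist_force: [0.4, -0.2, 0.5]
opening: 0.704
grasp_force: 0.0
```

Call:
jog_arm([
  [[0, 40, 0, 0, 0, 0, 60], [0, 40, 0, 0, 0, 0, 60], [0, 40, 0, 0, 0, 0, 60], [0, 40, 0, 0, 0, 0, 60], [0, 0, 0, 0, 0, 0, 60], [0, 0, 0, 0, 0, 0, 60], [0, 0, 0, 0, 0, 0, 60], [0, 0, 0, 0, 0, 0, 60], [0, 0, 0, 0, 0, 0, 60], [0, 0, 0, 0, 0, 0, 60]],
])

```text
time_s: 37.1
eef_pos: [0.4756, -0.1538, 0.2028]
eef_rot: [0.0, 1.0, 0.001, 0.0]
wrist_force: [0.0, -0.2, 0.0]
opening: 0.702
grasp_force: 0.0
```

```bash
python3 - <<'E'
from look import *
c=ctrl.camera("side"); o=ctrl.get_obs(); print(o["eef_pos"],o["opening"]*85.4)
P=cloud(c); k=(c["z_map"]>0)&(np.hypot(P[...,0]-.474,P[...,1]-.006)<.035)
for lo,hi in((.02,.034),(.082,.09),(.1,.105),(.106,.11),(.112,.122),(.122,.129),(.131,.142),(.142,.15)):
    q=P[k&(P[...,2]>lo)&(P[...,2]<hi)]
    if len(q): print(lo,len(q),q.min(0),q.max(0),(q.min(0)+q.max(0))[:2]/2)
E
```

```text
[ 0.4756 -0.154   0.2028] 59.94290692694784
0.02 129 [ 0.4487 -0.0043  0.0201] [0.4966 0.0331 0.0339] [0.4726 0.0144]
0.082 190 [ 0.441  -0.0235  0.0836] [0.5084 0.0405 0.0899] [0.4747 0.0085]
0.1 92 [ 0.4506 -0.0103  0.1001] [0.4975 0.0315 0.1047] [0.4741 0.0106]
0.106 29 [ 0.4572 -0.0031  0.1062] [0.4887 0.025  0.1099] [0.473 0.011]
0.112 67 [0.458  0.0012 0.1122] [0.4894 0.0244 0.1218] [0.4737 0.0128]
0.122 67 [ 0.4577 -0.0034  0.1222] [0.492  0.0255 0.1289] [0.4749 0.0111]
0.131 59 [0.4616 0.0023 0.131 ] [0.4868 0.021  0.1416] [0.4742 0.0116]
0.142 77 [ 0.4623 -0.0066  0.1421] [0.4884 0.0193 0.147 ] [0.4754 0.0064]
```

Drift centred at (0.4754, 0.0064), its top at 0.146 as expected, and everything is upright; I'm handing in.

```bash
python3 -c "
from bench import ctrl
print(ctrl.hand_in())"
```

```text
the job is handed in; nothing more can be done
None
```

All five parts are stacked on the press post in order and released, and the job is handed in at about 37 s; the last camera check showed the stack upright, centred and at home height, but the hand-in returned no verdict.

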